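# Counter-hold the tie-bar bolt of a slab roller

## Robot

A 6-joint arm with a two-finger parallel gripper is mounted at the origin on the work surface. World frame = base frame: x ahead of the robot, y to its left, z up, the work surface at z = 0. Lengths are in m, angles in degrees, forces in N, time in s.
With the tool pointing down it reaches from about 0.325 to 0.775 m from the base axis. Payload 5.5 kg.
Tool frame: the origin (TCP) lies between the finger pads; the fingertips stand 17 mm ahead of it and the grasp point (between the pads) lies 2 mm behind it; z points along the fingers, y is the line along which they close (so a half turn about z gives the same grasp; the last joint's range is limited). The gripper opens to 88 mm and grips with 3 to 60 N. Pads are 20 mm wide; open, the fingers measure 115 mm over their backs; the gripper's body (75 mm by 178 mm) begins 61 mm behind the grasp point.
Start: joints at [-66.904, 5.22, 70.514, -0, 104.267, -3.249], TCP at [0.266, -0.538, 0.24] pointing down, gripper open.
Joint ranges: [-164.24, 164.24], [-49.07, 125.15], [9.68, 141.18], [-86.29, 266.29], [3.28, 154.24], [-151.56, 151.56]. Speed limits (degrees/s): [147.25, 147.25, 172.46, 180, 180, 180].

## Interface

Orientations are given as a 3x3 rotation matrix whose columns are the frame's x, y, z axes.
In Python, from rig import robot gives the robot as it stands. The module is installed in compiled form; this text tells all that it offers.
- The arm moves only by the tool play_rows, never from a script. Its argument "commands" is a list of rows, each a list of 3 entries, a list of its own where there are three numbers: the shift along the world's x, y, z in m, then the turn, a rotation vector about the world's x, y, z in units of 10 degrees (1.0 is 10 degrees), then the opening, from 0 (shut) to 1 (fully open). In form: [[[tx, ty, tz], [ax, ay, az], gripper], ...]. A call has 1 to 20 rows; each row is the pose to reach, as a shift and turn from the pose commanded when the call began; what a row does not reach only later rows make up. A row lasts 1/8 s, in which the tool goes at most 62.5 mm and 10.7 degrees, less where a joint would pass 70% of its speed; a pose out of reach is approached as far as the arm can. A call with a gripper value outside its range is refused whole. The fingers move at their own pace and stop on an object; "force" is the grip in N (left out, the last holds). Time passes only in rows, so rows that repeat a pose let the fingers close. It gives the time, the measured TCP pose, the force, the opening and the grip force at its end, in the units of the state.
- robot.observe(): the state, without advancing time (a new reading comes with each control period).
- robot.read_camera(name): name is "scene" or "side" or "wrist"; returns a dict with "image" (480x640x3 uint8, blue, green, red), "camera_matrix" (3x3 intrinsics, pixels), "distortion" ([k1, k2, p1, p2, k3] as OpenCV has them; the pictures are not rectified), "R" (3x3) and "t" (3): a world point X has camera coordinates R X + t; the wrist camera has in their place "tool_from_camera" (4x4, takes a point from camera to tool coordinates, whose origin is the TCP and whose axes are the flange's). Camera axes: x right, y down, z forward; pixel columns grow to the right and rows downward; lengths in m; the calibration is good to about 2 mm. A picture is of the moment at which its call begins: read the wrist's pose just before it. There is no depth.
- robot.job_done(): hands the job in; it is judged then, once.
Trained networks look in the newest picture that a camera, given by its name, has taken for a name from the list of things; names that differ only in an ending like _2 or _b are one class to them, and where a whole thing is asked for, a point or a joint stands for the part that bears it (a point fixed in the world has none). Each returns a list of dicts, best first, with "confidence" (0 to 1); they miss things now and then, are a little off and sometimes report something else, mostly with a low value. They report only what shows in the picture. A call takes as long as a camera call.
- robot.cut_out(camera, thing): "pixels" (480x640 bool, what is visible of it) and "position" ([row, column] in pixels, amid what is visible of it).
- robot.tip_of(camera, thing): "position" ([row, column] in pixels: a listed point, or the origin of a listed thing).
The state is a dict: "time_s": time; "q": joint angles; "qvel": joint speeds; "joint_efforts": joint torques, N m; "eef_pos": TCP position; "orientation": TCP orientation; "contact_force": force on the tool from outside, world axes, zero at the start; "ft_torque": the same for the moment, N m; "gripper_width": opening from 0.0 (shut) to 1.0 (fully open); "finger_force": force on a finger pad.
Only numpy, scipy, OpenCV 4.12 (cv2) and the standard library are available. Lean on these libraries where they do the work, as an engineer would, in place of code of your own. Each camera call takes 0.05 s, during which the arm holds its last target. There are 200 camera calls.

## Task

I am about to tighten the tie-bar nut of this slab roller, but its bolt turns with the nut. Reach down into the narrow gap between the green cheek and the bearing bracket beside the hand wheel, grip the hidden hexagon bolt head by its flats, draw it fully home against its spacer sleeve, and turn it with your grip until the jaw end of the spanner that sits on the nut stands about 4 cm clear of the bed, so that I can get my hand under it. Finish while holding it like that: keep the grip on the head, touch the spanner with nothing, and leave the other things on the bed and bench where they are.

Things in the scene. Friction and masses are not known exactly. Their poses are not given: they have to be found in the camera images.
- slab_roller: Bench-top slab roller screwed to the bench; place and heading vary. Origin on the bench midway between its green cheeks, below the rollers; z up, y along the rollers towards the hand wheel, x along the plywood bed to the out-feed side. All mm below are in this frame. Cheeks: plates 8 thick at y -180 and 180, x -150 to 150, top z 200. Bed top z 90, x -180 to 290. Rollers of diameter 60 at x 0.
- gap_mouth (a point): Middle of the gap's open mouth straight above the bolt, at x 110, y 215, z 200. The gap is 62 wide, from the cheek (y 184) to the bearing bracket, a plate 8 thick (inner face y 246, x -70 to 160, top z 200). It is open above and at both ends; floor at z 58. Also inside it: gears at x -36 to 36 up to z 163, and a 12 mm stay rod at x -55, z 180.
- bolt_head: Brass-coloured hexagon head, 17 across flats, 8 thick, of the loose bolt in that gap; origin at its centre, axis along y. At the start its axes are parallel to the slab roller's, with two flats upright facing +x and -x: meet them squarely with fingers closing along x, for pads do not slide it square. It slides along y from 206 (home) to 218 against 1 N friction; at the start it is at 211 to 218.
- bolt_home (a point): Fixed point x 110, y 206, z 168 of the slab roller: where the head's centre is when fully home against its spacer sleeve (diameter 15, 18 long, fixed to the cheek, between cheek and head). It lies 32 below the top edges of cheek and bracket.
- spanner_end (a point): Centre of the open jaw end (34 wide) of the spanner, 155 from the bolt axis. It points to +x, sloping down onto the bed: z 107 of the slab roller when lying there (clearance is z - 107). Nut and spanner turn and slide with the head: turning the head so that its own x axis rises lifts the spanner (0.27 rad gives 40 mm, limit 0.9); it cannot turn lower, and falls back if let go.
- spanner: Bright metal combination spanner, 185 long, about 0.17 kg, its ring fast on the nut on the cheek's inner side. Origin at the ring's centre, on the bolt axis, 52 to -y of the head's centre.
- adjuster_knob (a point): Top centre of the black adjuster knob (diameter 32) on the cheek beside the gap, at x 0, y 180, z 238; below it a bridge x -30 to 30 up to z 208. A tie bar of diameter 16 runs between the cheeks at x 70, z 186.
- wheel_hub (a point): Centre of the hand wheel (outer radius 102, upright, y 283 to 297) at x 0, y 290, z 126; its wooden grip, diameter 22, is at x -82, z 173, y 290 to 365.
- thickness_strip: Wooden thickness strip 35 x 200 x 8 lying across the far end of the out-feed bed, beside the spanner's jaw end; origin under its centre. Leave alone.
- screw_tin: Round metal dish, diameter 64, 22 high, on the out-feed bed; origin under its centre. Leave alone.
- gear_guard: Green sheet-metal gear guard taken off the roller, 200 x 85 x 60, on the bench at the left; origin under its centre. Leave alone.
- screwdriver: Screwdriver lying on the bench at the left. Leave alone.
- rolling_pin: Wooden rolling pin, 58 diameter, 420 long, on the bench at the right. Leave alone.

How it is judged (in metres and radians):
On the way:
1. the fingers grip the bolt head in the gap, the spanner still resting low (contact force between the fingers and bolt_head above 10 N and distance between the grasp point and bolt_head below 0.03 m and z of spanner_end in the frame of slab_roller below 0.128 m), for 0.2 s.
At the end, for the whole second after the job is handed in: The fingers still grip the bolt head (over 10 N, grip point within 30 mm of its centre), the head is within 2 mm of fully home on its sleeve, the spanner's jaw end is held still 25 to 55 mm clear of the bed, and nothing touches the spanner (contact force between the fingers and bolt_head above 10 N and distance between the grasp point and bolt_head below 0.03 m and y of bolt_head in the frame of slab_roller below 0.208 m and z of spanner_end in the frame of slab_roller between 0.132 and 0.162 m and contact force between anything else and spanner below 0.5 N and angular speed of spanner below 0.1 rad/s); the arm keeps its last pose, push and grip.
It fails at once if another thing on the bed or bench was moved by more than 30 mm (distance of any of thickness_strip, screw_tin, gear_guard, screwdriver, rolling_pin from where it was at the start of the episode above 0.03 m).
It also fails if it takes over 32 s, if anything falls off the work surface, if the arm or the gripper's body presses on something with over 40 N, if the wrist force passes 120 N, or if a joint passes its speed limit or range.

## Working session

There is one attempt and no reset: what is moved stays moved. The work goes in short steps, Python scripts to look and compute and a tool call to move; the robot and the scene stay as the last step left them, time stands still between calls to the robot, and variables do not carry over. Pictures are saved under pics/ and viewed, at most 10 in all, crops included, and the job is handed in when it is done.

Besides the shell and the picture viewer there is one more tool, called after "Call:" by a JSON object that holds its "api" and its "payload". play_rows: Moves the arm, as the interface text tells. Its arguments: {"type":"object","properties":{"commands":{"type":"array"},"force":{"type":"number"}},"required":["commands"]}

```bash
mkdir -p pics
cat > h.py <<'E'
import numpy as np, cv2
from rig import robot
def cam(n):
    s=robot.observe(); c=robot.read_camera(n)
    if n=="wrist":
        T=np.eye(4);T[:3,:3]=s["orientation"];T[:3,3]=s["eef_pos"]
        M=np.linalg.inv(T@np.array(c["tool_from_camera"])); c["R"]=M[:3,:3];c["t"]=M[:3,3]
    c["R"]=np.array(c["R"]);c["t"]=np.array(c["t"]);c["K"]=np.array(c["camera_matrix"]);c["d"]=np.array(c["distortion"])
    return c
def proj(c,X): return cv2.projectPoints(np.array(X,float).reshape(-1,1,3),cv2.Rodrigues(c["R"])[0],c["t"],c["K"],c["d"])[0].reshape(-1,2)
E
python3 - <<'E'
from h import *
print(robot.observe())
ims=[]
for n in ["scene","side","wrist"]:
    c=cam(n); cv2.imwrite(f"pics/{n}0.png",c["image"])
    print(n,"pos",-c["R"].T@c["t"])
    for p in ["slab_roller","gap_mouth","bolt_head","bolt_home","spanner_end","spanner","adjuster_knob","wheel_hub","thickness_strip","screw_tin"]:
        r=robot.tip_of(n,p)
        print(p,[(np.round(x["position"]).tolist(),round(x["confidence"],2)) for x in r[:2]])
E
```

```text
{'time_s': 0.0, 'q': array([-6.69041415e+01,  5.26272178e+00,  7.05805991e+01, -5.75644713e-05,
        1.04266938e+02, -3.24612659e+00]), 'qvel': array([ 0.06347081,  0.10114302,  0.01715126,  0.02176597, -0.01509839,
       -0.03467455]), 'joint_efforts': array([ 1.30668373e-04, -4.46452045e+01, -4.06447184e+01,  6.96939393e-02,
        2.91213021e-02, -1.43506545e-04]), 'eef_pos': array([ 0.26615615, -0.53744532,  0.23852351]), 'orientation': array([[ 8.96161667e-01,  4.43727051e-01, -7.55775682e-04],
       [ 4.43727681e-01, -8.96159926e-01,  1.76976403e-03],
       [ 1.07996293e-04, -1.92135327e-03, -9.99998148e-01]]), 'contact_force': array([-0.79482791, -0.35689739,  1.27594531]), 'ft_torque': array([ 0.01893847,  0.0007048 , -0.07134023]), 'finger_force': 0.0, 'gripper_width': 0.9963519167293479}
scene pos [1.71667775 0.3557359  0.91774884]
slab_roller [([262.0, 347.0], 0.72)]
gap_mouth [([237.0, 412.0], 0.94), ([241.0, 285.0], 0.5)]
bolt_head []
bolt_home [([253.0, 404.0], 0.56)]
spanner_end [([295.0, 358.0], 0.91), ([224.0, 180.0], 0.53)]
spanner [([244.0, 389.0], 0.71)]
adjuster_knob []
wheel_hub [([253.0, 458.0], 0.92)]
thickness_strip [([273.0, 282.0], 0.63), ([298.0, 358.0], 0.37)]
screw_tin [([242.0, 285.0], 0.49)]
side pos [-0.3200487  -0.85339155  1.31032451]
slab_roller [([310.0, 281.0], 0.62)]
gap_mouth [([208.0, 273.0], 0.61), ([225.0, 282.0], 0.45)]
bolt_head []
bolt_home [([220.0, 271.0], 0.93), ([208.0, 270.0], 0.3)]
spanner_end [([224.0, 318.0], 0.77)]
spanner [([226.0, 279.0], 0.7), ([221.0, 271.0], 0.38)]
adjuster_knob [([220.0, 246.0], 0.57)]
wheel_hub []
thickness_strip [([269.0, 356.0], 0.8)]
screw_tin []
wrist pos [ 0.32687505 -0.50676009  0.38399145]
slab_roller []
gap_mouth []
bolt_head []
bolt_home []
spanner_end []
spanner []
adjuster_knob []
wheel_hub []
thickness_strip []
screw_tin []
```

View pics/scene0.png

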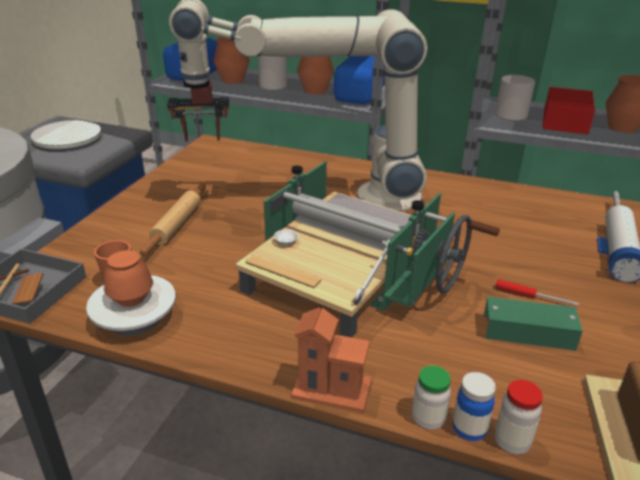

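View pics/side0.png

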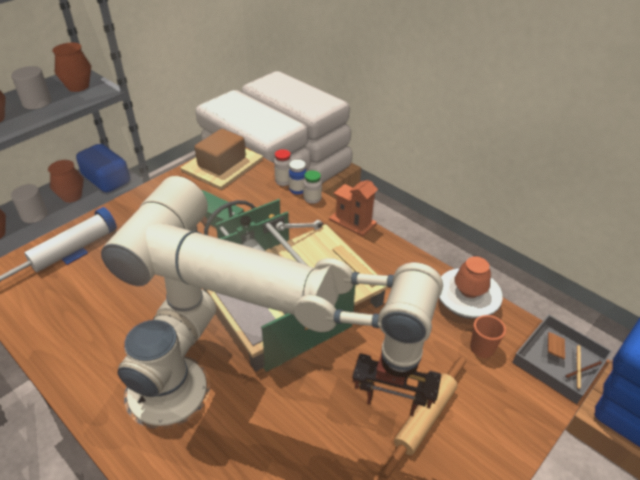

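```bash
cat > fit.py <<'E'
from h import *
from scipy.optimize import least_squares
P={"gap_mouth":(110,215,200),"bolt_home":(110,206,168),"adjuster_knob":(0,180,238),"wheel_hub":(0,290,126),"spanner_end":(252,158,107),"slab_roller":(0,0,0)}
def world(p,X):
    c,s=np.cos(p[3]),np.sin(p[3]); return np.array(X)/1000@np.array([[c,-s,0],[s,c,0],[0,0,1]]).T+np.array([p[0],p[1],p[2]])
def fit(obs,p0):
    # obs: list of (cam, name, [row,col], weight)
    def f(p): return np.concatenate([w*(proj(c,world(p,P[n]))[0]-np.array(rc)[::-1]) for c,n,rc,w in obs]+[[p[2]*500]])
    return least_squares(f,p0,loss="soft_l1",f_scale=2)
E
python3 - <<'E'
from fit import *
S,D=cam("scene"),cam("side")
obs=[(S,"gap_mouth",[237,412],1),(S,"bolt_home",[253,404],1),(S,"spanner_end",[295,358],1),(S,"wheel_hub",[253,458],1),(S,"slab_roller",[262,347],.3),
(D,"gap_mouth",[208,273],1),(D,"bolt_home",[220,271],1),(D,"spanner_end",[224,318],.5),(D,"adjuster_knob",[220,246],1)]
best=min((fit(obs,[.5,0,0,a]) for a in np.arange(-3,3.1,.5)),key=lambda r:r.cost)
print(best.cost,best.x)
for c,n,rc,w in obs: print(n,rc,proj(c,world(best.x,P[n]))[0][::-1].round(1))
E
```

```text
24.32859526689779 [ 0.42374325 -0.009959   -0.00067412 -0.1960819 ]
gap_mouth [237, 412] [239.7 409.9]
bolt_home [253, 404] [250.1 405.1]
spanner_end [295, 358] [295.7 357.8]
wheel_hub [253, 458] [253.3 453.1]
slab_roller [262, 347] [260.3 347.8]
gap_mouth [208, 273] [208.7 269.7]
bolt_home [220, 271] [217.9 271.6]
spanner_end [224, 318] [223.9 316.1]
adjuster_knob [220, 246] [218.1 244.2]
```

The scene picture shows the roller in the middle: gap near (412,237), spanner end near (358,295), hand wheel near (455,253). The side picture shows the gap partly behind the forearm, near (271,215). The fit is consistent. Before moving I'll check the clearances, because turning the head tilts the gripper body towards the knob.

```bash
cat > clr.py <<'E'
import numpy as np
from scipy.spatial.transform import Rotation as Ro
g=np.linspace
def box(x0,x1,y0,y1,z0,z1,n=(25,5,12)): return np.stack(np.meshgrid(g(x0,x1,n[0]),g(y0,y1,n[1]),g(z0,z1,n[2]),indexing='ij'),-1).reshape(-1,3)
a=g(0,2*np.pi,48)
obs={"knob":np.array([[16*np.cos(t),180+16*np.sin(t),z] for t in a for z in g(208,238,8)]),"bridge":box(-30,30,172,188,200,208),
"cheek":box(-150,150,176,184,150,200),"bracket":box(-70,160,246,254,150,200,(25,3,12)),"gears":box(-36,36,190,240,140,163),
"wheel":np.array([[102*np.cos(t),y,126+102*np.sin(t)] for t in a for y in (283,290,297)])}
def boxd(p,lo,hi):
    q=np.maximum(lo-p,p-hi); return (np.linalg.norm(np.maximum(q,0),axis=1)+np.minimum(q.max(1),0)).min()
def clear(c,tilt,roll,h,w,yh):
    # c: y of pad line at head axis; tilt: top leans +y; h: grasp point above head centre along the tool; w: half opening
    R=(Ro.from_euler('y',-roll)*Ro.from_euler('x',-tilt,degrees=True)).as_matrix()
    o={}
    for k,P in obs.items():
        p=(P-[110,c,168])@R   # tool frame, z up along tool
        o[k]=round(min(boxd(p,np.array([-89,-37.5,h+61]),np.array([89,37.5,h+180])),*[boxd(p,np.array([s,-10,h-19]),np.array([e,10,h+61])) for s,e in((w,w+14),(-w-14,-w))]),1)
    return o
if __name__=="__main__":
    for h in (8,11):
      for tilt in (12,16,20,24):
        for c in (206,210):
          print(h,tilt,c,'roll.24',clear(c,tilt,.24,h,8.5,206))
        print('   descent c214',clear(214,tilt,0,h,30,214))
E
python3 clr.py
python3 - <<'E'
from h import *
c=robot.read_camera("wrist");print(np.array(c["tool_from_camera"]).round(3))
E
```

```text
8 12 206 roll.24 {'knob': np.float64(-6.4), 'bridge': np.float64(10.9), 'cheek': np.float64(10.0), 'bracket': np.float64(5.9), 'gears': np.float64(44.4), 'wheel': np.float64(20.9)}
8 12 210 roll.24 {'knob': np.float64(-4.2), 'bridge': np.float64(11.7), 'cheek': np.float64(14.0), 'bracket': np.float64(6.6), 'gears': np.float64(45.2), 'wheel': np.float64(17.0)}
   descent c214 {'knob': np.float64(9.6), 'bridge': np.float64(35.3), 'cheek': np.float64(17.9), 'bracket': np.float64(14.6), 'gears': np.float64(30.0), 'wheel': np.float64(18.1)}
8 16 206 roll.24 {'knob': np.float64(-3.2), 'bridge': np.float64(13.1), 'cheek': np.float64(9.4), 'bracket': np.float64(4.4), 'gears': np.float64(42.5), 'wheel': np.float64(14.1)}
8 16 210 roll.24 {'knob': np.float64(-0.9), 'bridge': np.float64(14.2), 'cheek': np.float64(13.4), 'bracket': np.float64(5.1), 'gears': np.float64(43.6), 'wheel': np.float64(10.2)}
   descent c214 {'knob': np.float64(12.9), 'bridge': np.float64(37.7), 'cheek': np.float64(17.4), 'bracket': np.float64(11.9), 'gears': np.float64(30.0), 'wheel': np.float64(13.1)}
8 20 206 roll.24
[... 2650 characters left out ...]
64(30.0), 'wheel': np.float64(7.8)}
11 24 206 roll.24 {'knob': np.float64(5.5), 'bridge': np.float64(21.9), 'cheek': np.float64(9.6), 'bracket': np.float64(3.7), 'gears': np.float64(42.0), 'wheel': np.float64(-0.3)}
11 24 210 roll.24 {'knob': np.float64(9.5), 'bridge': np.float64(24.5), 'cheek': np.float64(13.6), 'bracket': np.float64(5.0), 'gears': np.float64(43.5), 'wheel': np.float64(-4.0)}
   descent c214 {'knob': np.float64(22.7), 'bridge': np.float64(44.9), 'cheek': np.float64(17.6), 'bracket': np.float64(6.2), 'gears': np.float64(30.0), 'wheel': np.float64(2.3)}
[[-0.001 -0.968 -0.252  0.068]
 [ 1.    -0.001 -0.    -0.001]
 [ 0.    -0.252  0.968 -0.144]
 [ 0.     0.     0.     1.   ]]
```

Call:
{"api": "play_rows", "payload": {"commands": [[[0,0,0.06],[0,0,0],1],[[0.02,0.06,0.12],[0,0,0.5],1],[[0.04,0.12,0.17],[0,0,1],1],[[0.07,0.18,0.17],[0,0,1.5],1],[[0.1,0.24,0.17],[0,0,2],1],[[0.14,0.3,0.17],[0,0,2.5],0.8],[[0.17,0.36,0.17],[0,0,3],0.8],[[0.2,0.42,0.17],[0,0,3.5],0.8],[[0.23,0.48,0.17],[0,0,4],0.8],[[0.26,0.54,0.17],[0,0,4.5],0.8],[[0.28,0.6,0.17],[0,0,5],0.8],[[0.295,0.65,0.17],[0,0,5.23],0.8],[[0.295,0.65,0.17],[0,0,5.23],0.8],[[0.295,0.65,0.17],[0,0,5.23],0.8]]}}

```text
time_s: 3.55
eef_pos: [0.562, 0.1162, 0.4074]
orientation: [[0.191, 0.982, -0.003], [0.982, -0.191, 0.0], [-0.0, -0.003, -1.0]]
contact_force: [-0.5, -0.8, -0.5]
gripper_width: 0.801
finger_force: 0.0
```

Run:
```python
from fit import *
w=cam("wrist"); cv2.imwrite("pics/w1.png",w["image"])
p=[ 0.42374325,-0.009959,-0.0007,-0.1960819]
for n in ["gap_mouth","bolt_head","bolt_home","adjuster_knob","wheel_hub","spanner_end","spanner"]:
    print(n,[(np.round(x["position"],1).tolist(),round(x["confidence"],2)) for x in robot.tip_of("wrist",n)[:3]], proj(w,world(p,P[n]))[0][::-1].round() if n in P else "")
```

```text
gap_mouth [([148.1, 318.9], 0.71), ([69.4, 216.4], 0.59)] [144. 319.]
bolt_head [([147.5, 316.6], 0.44)] 
bolt_home [([152.4, 315.2], 0.78)] [153. 319.]
adjuster_knob [([190.0, 185.3], 0.97)] [187. 188.]
wheel_hub [([68.1, 216.3], 0.56)] [ 71. 216.]
spanner_end [([192.0, 436.6], 0.96)] [192. 438.]
spanner []
```

View pics/w1.png

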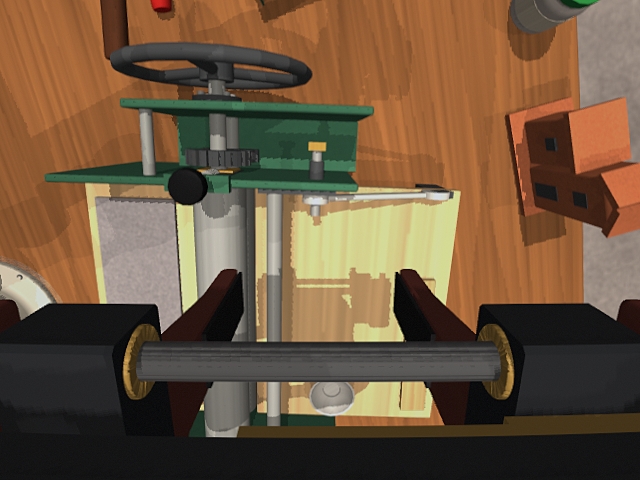

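The wrist view shows the brass head at (317,147) between cheek and bracket, the knob at (187,187) and the spanner end at (436,192). They agree with the fit within a few pixels. I'll take a second, lower view.

Call:
{"api": "play_rows", "payload": {"commands": [[[0.03,-0.01,-0.04],[0,0,-0.01],0.7],[[0.06,-0.01,-0.08],[0,0,-0.01],0.7],[[0.06,-0.01,-0.08],[0,0,-0.01],0.7],[[0.06,-0.01,-0.08],[0,0,-0.01],0.7]]}}

```text
time_s: 4.45
eef_pos: [0.6208, 0.1018, 0.3312]
orientation: [[0.199, 0.98, 0.001], [0.98, -0.199, 0.0], [0.0, 0.001, -1.0]]
contact_force: [0.3, 0.9, 0.2]
gripper_width: 0.7
finger_force: 0.0
```

Run:
```python
from fit import *
w=cam("wrist"); cv2.imwrite("pics/w2.png",w["image"]); cv2.imwrite("pics/w2c.png",cv2.resize(w["image"][20:220,80:480],(800,400),interpolation=cv2.INTER_CUBIC))
import pickle; pickle.dump({k:w[k] for k in("R","t","K","d")},open("w2.pkl","wb"))
p=[ 0.42374325,-0.009959,-0.0007,-0.1960819]
for n in ["gap_mouth","bolt_head","bolt_home","adjuster_knob","wheel_hub","spanner_end","spanner"]:
    print(n,[(np.round(x["position"],1).tolist(),round(x["confidence"],2)) for x in robot.tip_of("wrist",n)[:3]], proj(w,world(p,P[n]))[0][::-1].round() if n in P else "")
```

```text
gap_mouth [([145.8, 229.7], 0.81)] [142. 233.]
bolt_head [([147.1, 239.2], 0.64)] 
bolt_home [([152.4, 237.5], 0.59)] [153. 242.]
adjuster_knob [([198.8, 50.8], 0.73)] [201.  56.]
wheel_hub [([52.9, 119.5], 0.9)] [ 55. 121.]
spanner_end [([199.3, 395.6], 0.65), ([209.8, 242.0], 0.35)] [200. 400.]
spanner [([207.3, 243.7], 0.59)]
```

View pics/w2c.png

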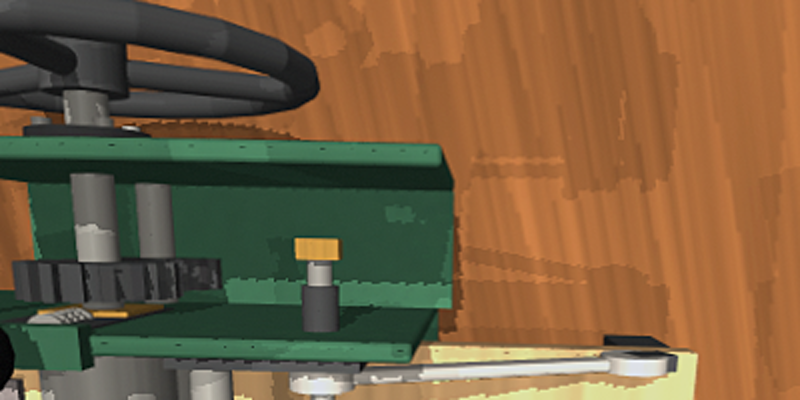

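The crop shows the brass head edge on at full-frame (239,145), well clear of its sleeve. The cheek end's top corners are at (286,190) and (285,201), and the bracket's at (300,94) and (299,103).

```bash
cat > est.py <<'E'
from fit import *
import pickle
from types import SimpleNamespace
W2=pickle.load(open("w2.pkl","rb"))
P.update(c1=(150,184,200),c2=(150,176,200),b1=(160,254,200),b2=(160,246,200))
E
python3 - <<'E'
from est import *
o2=[(W2,n,rc,w) for n,rc,w in [("c1",[190,286],1),("c2",[201,285],1),("b1",[93.5,300],1),("b2",[102.5,299],1),("gap_mouth",[145.8,229.7],.5),("bolt_home",[152.4,237.5],.5),("adjuster_knob",[198.8,50.8],.7),("wheel_hub",[52.9,119.5],.5),("spanner_end",[199.3,395.6],.7)]]
S,D=cam("scene"),cam("side")
o1=[(S,"gap_mouth",[237,412],1),(S,"spanner_end",[295,358],1),(S,"wheel_hub",[253,458],.5),(D,"gap_mouth",[208,273],.6),(D,"bolt_home",[220,271],1),(D,"spanner_end",[224,318],.5),(D,"adjuster_knob",[220,246],1)]
for o in (o2,o1+o2):
    r=fit(o,[.424,-.01,0,-.196]); print(r.x.round(4),r.cost)
    for c,n,rc,w in o2: print(n,rc,proj(c,world(r.x,P[n]))[0][::-1].round(1))
    # head: front/back edges and flats at given heights
    for y in (211,214,218):
        print(y,proj(W2,world(r.x,[[110-8.5,y,173],[110+8.5,y,173],[110,y-4,173],[110,y+4,175]])).round(1).tolist())
E
```

```text
[ 0.4152 -0.0075 -0.0011 -0.2251] 13.768885556434018
c1 [190, 286] [190.1 285.1]
c2 [201, 285] [200.8 285.1]
b1 [93.5, 300] [ 90.1 299.8]
b2 [102.5, 299] [102.2 299.6]
gap_mouth [145.8, 229.7] [145.9 229.6]
bolt_home [152.4, 237.5] [156.6 239. ]
adjuster_knob [198.8, 50.8] [199.5  51. ]
wheel_hub [52.9, 119.5] [ 54.3 120.8]
spanner_end [199.3, 395.6] [206.1 395. ]
211 [[226.8, 150.2], [248.2, 150.7], [237.6, 155.6], [236.8, 145.3]]
214 [[226.7, 146.4], [248.2, 146.8], [237.5, 151.7], [236.7, 141.4]]
218 [[226.5, 141.2], [248.0, 141.6], [237.4, 146.6], [236.6, 136.1]]
[ 0.4158 -0.0079 -0.0011 -0.222 ] 29.726196644436726
c1 [190, 286] [189.9 285.2]
c2 [201, 285] [200.6 285.2]
b1 [93.5, 300] [ 89.8 299.6]
b2 [102.5, 299] [101.9 299.4]
gap_mouth [145.8, 229.7] [145.9 229.6]
bolt_home [152.4, 237.5] [156.5 238.9]
adjuster_knob [198.8, 50.8] [199.9  51.1]
wheel_hub [52.9, 119.5] [ 54.6 120.6]
spanner_end [199.3, 395.6] [205.7 395.1]
211 [[226.8, 150.2], [248.2, 150.6], [237.6, 155.5], [236.8, 145.3]]
214 [[226.6, 146.3], [248.1, 146.7], [237.5, 151.7], [236.7, 141.3]]
218 [[226.5, 141.1], [248.0, 141.5], [237.4, 146.5], [236.5, 136.1]]
```

Run:
```python
import cv2,numpy as np
im=cv2.imread("pics/w2.png").astype(int)
for x in (100,160,200,230,270,290): print(x,"br",[(r,*im[r,x]) for r in range(86,108)][::1] if x in(160,270) else "")
for x in (150,250,):print(x,"ch",[(r,*im[r,x]) for r in range(182,206)])
g=lambda x,r:np.diff(cv2.GaussianBlur(im.astype(np.float32),(3,3),0)[r[0]:r[1],x].sum(1))
for x in range(90,300,15):
    a=g(x,(80,112)); b=g(x,(180,210))
    print(x,"br dark edge",80+a.argmin()+.5,"br up edge",80+np.abs(a[:18]).argmax()+.5,"ch",180+b.argmax()+.5,180+b.argmin()+.5)
```

```text
100 br 
160 br [(86, np.int64(34), np.int64(64), np.int64(103)), (87, np.int64(32), np.int64(62), np.int64(105)), (88, np.int64(41), np.int64(67), np.int64(97)), (89, np.int64(70), np.int64(94), np.int64(51)), (90, np.int64(87), np.int64(117), np.int64(64)), (91, np.int64(88), np.int64(118), np.int64(67)), (92, np.int64(89), np.int64(118), np.int64(68)), (93, np.int64(86), np.int64(116), np.int64(67)), (94, np.int64(85), np.int64(115), np.int64(66)), (95, np.int64(83), np.int64(113), np.int64(65)), (96, np.int64(85), np.int64(114), np.int64(66)), (97, np.int64(80), np.int64(108), np.int64(63)), (98, np.int64(72), np.int64(96), np.int64(56)), (99, np.int64(57), np.int64(77), np.int64(45)), (100, np.int64(37), np.int64(50), np.int64(28)), (101, np.int64(21), np.int64(30), np.int64(15)), (102, np.int64(25), np.int64(35), np.int64(21)), (103, np.int64(27), np.int64(35), np.int64(20)), (104, np.int64(26), np.int64(35), np.int64(20)), (105, np.int64(27), np.int64(36), np.int64(20)), (106, np.int64(29), np.int64(39), np.int64(21)), (107, np.int64(25), np.int64(35), np.int64(19))]
200 br 
23
[... 3533 characters left out ...]
08.5
105 br dark edge 98.5 br up edge 88.5 ch 183.5 181.5
120 br dark edge 82.5 br up edge 82.5 ch 204.5 180.5
135 br dark edge 98.5 br up edge 88.5 ch 197.5 195.5
150 br dark edge 99.5 br up edge 88.5 ch 188.5 196.5
165 br dark edge 99.5 br up edge 89.5 ch 188.5 196.5
180 br dark edge 99.5 br up edge 89.5 ch 204.5 198.5
195 br dark edge 100.5 br up edge 81.5 ch 200.5 198.5
210 br dark edge 100.5 br up edge 89.5 ch 189.5 198.5
225 br dark edge 100.5 br up edge 87.5 ch 190.5 198.5
240 br dark edge 100.5 br up edge 89.5 ch 208.5 199.5
255 br dark edge 101.5 br up edge 89.5 ch 190.5 199.5
270 br dark edge 101.5 br up edge 90.5 ch 204.5 202.5
285 br dark edge 101.5 br up edge 90.5 ch 204.5 201.5
```

```bash
cat > fit2.py <<'E'
from est import *
L=[(184,150,188.5),(184,250,190.5),(176,150,197.6),(176,250,200.7),(246,160,99.4),(246,270,102),(254,160,88.4),(254,270,91)]
def res(p):
    o=[]
    for y,c,r in L:
        q=proj(W2,world(p,[[x,y,200] for x in range(-40,161,20)])); o.append(1.5*(np.interp(c,q[:,0],q[:,1])-r))
    for n,u,w in [("c1",286,1.5),("b1",300,1.5),("b2",299,1.5),("gap_mouth",229.7,.4),("adjuster_knob",50.8,.7),("wheel_hub",119.5,.4)]:
        o.append(w*(proj(W2,world(p,P[n]))[0,0]-u))
    o.append(.7*(proj(W2,world(p,P["adjuster_knob"]))[0,1]-198.8)); o.append(p[2]*1000)
    return np.array(o)
r=least_squares(res,[.416,-.008,0,-.21],loss="soft_l1")
if __name__=="__main__":
    print(r.x.round(4),r.fun.round(2))
    J=r.jac; print(np.sqrt(np.diag(np.linalg.inv(J.T@J))).round(4))
    from scipy.optimize import brentq
    # head y from rows 139..150.5 (centre top edge), x columns 227.5..250.5
    for y in(212,214,216,218): print(y,proj(W2,world(r.x,[[101.5,y,173],[118.5,y,173],[110,y-4,173],[110,y-4,177.8],[110,y+4,177.8]])).round(1).tolist())
    print("home",world(r.x,[110,206,168]).round(4))
E
python3 fit2.py
```

```text
[ 0.4147 -0.0075 -0.0005 -0.2279] [-1.01 -0.52  1.38  0.28  0.97  0.43 -0.55 -1.18 -1.46  0.04  1.27 -0.04
 -0.31  0.54  0.77 -0.47]
[0.0011 0.0008 0.0008 0.0051]
212 [[226.7, 149.6], [248.2, 150.1], [237.6, 155.0], [236.3, 155.2], [236.1, 144.7]]
214 [[226.6, 147.0], [248.2, 147.5], [237.5, 152.4], [236.2, 152.6], [236.0, 142.1]]
216 [[226.6, 144.4], [248.1, 144.9], [237.5, 149.8], [236.2, 150.0], [235.9, 139.4]]
218 [[226.5, 141.8], [248.1, 142.3], [237.4, 147.2], [236.1, 147.4], [235.9, 136.8]]
home [0.5684 0.1683 0.1675]
```

```bash
cat > plan.py <<'E'
from fit2 import *
from scipy.spatial.transform import Rotation as Ro
p=r.x.copy()
ux=world(p,[1000,0,0])-world(p,[0,0,0])
uy=world(p,[0,1000,0])-world(p,[0,0,0])
def tgt(c,tilt,h,roll=0,dx=0,z=168):
    """TCP pos & rotation for pad line at roller y c"""
    Q=Ro.from_rotvec(-roll*uy)*Ro.from_rotvec(-np.radians(tilt)*ux)
    up=Q.apply([0,0,1]); y=Q.apply(ux); x=np.cross(y,-up)
    return world(p,[110+dx,c,z])+up*(h-2)/1000, Ro.from_matrix(np.c_[x,y,-up])
def rel(cmdpos,cmdR,t): return (t[0]-cmdpos).round(4),((t[1]*cmdR.inv()).as_rotvec(degrees=True)/10).round(3)
E
python3 - <<'E'
from plan import *
s=robot.observe(); R0=Ro.from_matrix(s["orientation"]); p0=np.array([.621,.102,.33])
t=tgt(218,20.5,10,dx=1); print(t[0],rel(p0,R0,t),s["eef_pos"],ux,uy)
for z in (0,.09):
    q=(t[0]+[0,0,z]);print(rel(p0,R0,(q,t[1])))
E
```

```text
[0.57269803 0.18247569 0.17502563] (array([-0.0483,  0.0805, -0.155 ]), array([-2.004,  0.438, -0.16 ])) [0.62116962 0.10239415 0.32997509] [ 0.97413775 -0.22595495  0.        ] [0.22595495 0.97413775 0.        ]
(array([-0.0483,  0.0805, -0.155 ]), array([-2.004,  0.438, -0.16 ]))
(array([-0.0483,  0.0805, -0.065 ]), array([-2.004,  0.438, -0.16 ]))
```

Call:
{"api": "play_rows", "payload": {"commands": [[[-0.01,0.02,0],[-0.5,0.11,-0.04],0.55],[[-0.02,0.04,0],[-1,0.22,-0.08],0.55],[[-0.035,0.06,-0.02],[-1.5,0.33,-0.12],0.55],[[-0.048,0.0805,-0.045],[-2.004,0.438,-0.16],0.55],[[-0.048,0.0805,-0.065],[-2.004,0.438,-0.16],0.55],[[-0.048,0.0805,-0.065],[-2.004,0.438,-0.16],0.55],[[-0.048,0.0805,-0.065],[-2.004,0.438,-0.16],0.55]]}}

```text
time_s: 5.82
eef_pos: [0.5735, 0.1824, 0.2659]
orientation: [[0.213, 0.974, -0.079], [0.912, -0.227, -0.341], [-0.35, 0.001, -0.937]]
contact_force: [1.1, -0.6, -0.8]
gripper_width: 0.547
finger_force: 0.0
```

Run:
```python
from plan import *
import pickle
w=cam("wrist"); cv2.imwrite("pics/w3.png",w["image"]); pickle.dump({k:w[k] for k in("R","t","K","d")},open("w3.pkl","wb"))
for n in ["gap_mouth","bolt_head","adjuster_knob","spanner_end"]:
    print(n,[(np.round(x["position"],1).tolist(),round(x["confidence"],2)) for x in robot.tip_of("wrist",n)[:3]])
s=robot.observe()
t=tgt(218,20.5,10,dx=1); print(s["eef_pos"]-t[0],(Ro.from_matrix(s["orientation"])*t[1].inv()).as_rotvec(degrees=True))
q=lambda X:proj(w,world(p,X)).round(1).tolist()
im=w["image"].copy()
for X in ([150,184,200],[150,176,200],[160,246,200],[160,254,200],[50,184,200],[50,246,200],[110,212,177.8],[110,220,177.8],[101.5,216,173],[118.5,216,173]):
    print(X,q(X)); a=np.int32(np.round(q(X)[0])); cv2.drawMarker(im,(int(a[0]),int(a[1])),(255,0,255),cv2.MARKER_CROSS,7,1)
cv2.imwrite("pics/w3m.png",im)
```

```text
gap_mouth [([232.8, 318.6], 0.65)]
bolt_head [([203.2, 317.5], 0.75)]
adjuster_knob []
spanner_end [([218.9, 480.8], 0.59)]
[ 8.91278408e-04 -7.01304303e-05  9.07454382e-02] [ 0.03832399 -0.07486667 -0.06510021]
[150, 184, 200] [[381.5, 272.5]]
[150, 176, 200] [[380.3, 282.2]]
[160, 246, 200] [[411.6, 182.7]]
[160, 254, 200] [[413.7, 168.7]]
[50, 184, 200] [[220.6, 272.9]]
[50, 246, 200] [[202.9, 183.2]]
[110, 212, 177.8] [[316.9, 215.4]]
[110, 220, 177.8] [[316.9, 204.3]]
[101.5, 216, 173] [[303.4, 206.0]]
[118.5, 216, 173] [[330.4, 206.0]]
```

View pics/w3m.png

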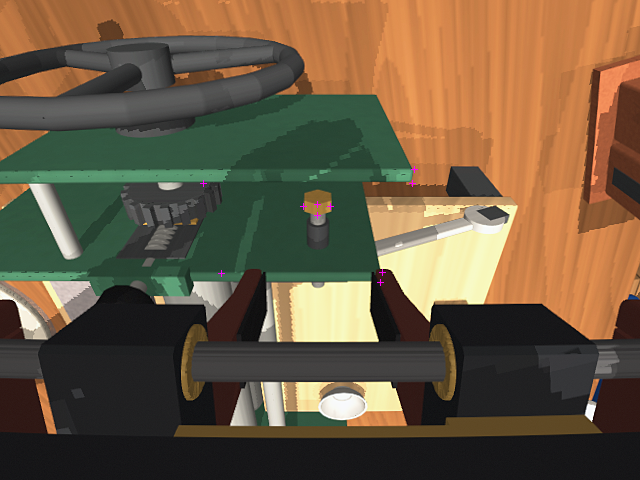

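The markers match the cheek and bracket corners, and the brass head sits at (317,204) as predicted. I'll descend with about 1.5 mm of x correction, then close.

Call:
{"api": "play_rows", "payload": {"commands": [[[-0.0015,0.0003,-0.03],[0,0,0],0.55],[[-0.0015,0.0003,-0.05],[0,0,0],0.55],[[-0.0015,0.0003,-0.07],[0,0,0],0.55],[[-0.0015,0.0003,-0.085],[0,0,0],0.55],[[-0.0015,0.0003,-0.091],[0,0,0],0.55],[[-0.0015,0.0003,-0.091],[0,0,0],0.55],[[-0.0015,0.0003,-0.091],[0,0,0],0.55]]}}

```text
time_s: 6.95
eef_pos: [0.5721, 0.1832, 0.1746]
orientation: [[0.212, 0.974, -0.078], [0.912, -0.226, -0.341], [-0.35, 0.001, -0.937]]
contact_force: [-0.4, -0.4, -0.2]
gripper_width: 0.551
finger_force: 0.0
```

Run:
```python
from plan import *
w=cam("wrist"); cv2.imwrite("pics/w4.png",w["image"][60:420,100:540])
s=robot.observe(); t=tgt(218,20.5,10)
d=s["eef_pos"]-t[0]; print("off roller x,y,z mm",1000*d@ux,1000*d@uy,1000*d[2],s["contact_force"],s["time_s"])
```

```text
off roller x,y,z mm 0.2466211601765784 0.6090196854727814 -0.3816799490793943 [-0.85061723 -1.14698442 -0.77613014] 7.0
```

View pics/w4.png

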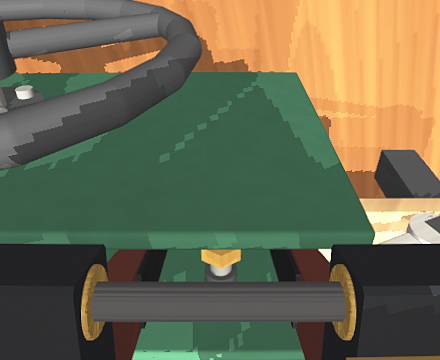

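The head is centred between the fingers at crop (221,257). Nothing is touching.

Call:
{"api": "play_rows", "payload": {"commands": [[[0,0,0],[0,0,0],0.3],[[0,0,0],[0,0,0],0.15],[[0,0,0],[0,0,0],0.1],[[0,0,0],[0,0,0],0.1],[[0,0,0],[0,0,0],0.1],[[0,0,0],[0,0,0],0.1]], "force": 25}}

```text
time_s: 7.75
eef_pos: [0.573, 0.1828, 0.1737]
orientation: [[0.213, 0.974, -0.077], [0.912, -0.226, -0.341], [-0.35, 0.003, -0.937]]
contact_force: [5.8, -0.9, -0.7]
gripper_width: 0.189
finger_force: 25.0
```

Opening is 16.6 mm, so the grip is square on the flats. Now I'll pull it home in steps.

Call:
{"api": "play_rows", "payload": {"commands": [[[-0.0005,-0.002,0],[0,0,0],0.1],[[-0.0009,-0.004,0],[0,0,0],0.1],[[-0.0014,-0.006,0],[0,0,0],0.1],[[-0.0018,-0.0078,0],[0,0,0],0.1],[[-0.0018,-0.0078,0],[0,0,0],0.1]], "force": 30}}

```text
time_s: 8.38
eef_pos: [0.5712, 0.175, 0.1738]
orientation: [[0.213, 0.974, -0.077], [0.912, -0.226, -0.341], [-0.35, 0.003, -0.937]]
contact_force: [4.8, -1.0, -1.2]
gripper_width: 0.183
finger_force: 30.0
```

Call:
{"api": "play_rows", "payload": {"commands": [[[-0.0003,-0.001,0],[0,0,0],0.1],[[-0.0005,-0.002,0],[0,0,0],0.1],[[-0.0005,-0.002,0],[0,0,0],0.1]]}}

```text
time_s: 8.75
eef_pos: [0.5707, 0.173, 0.1737]
orientation: [[0.213, 0.974, -0.077], [0.912, -0.226, -0.341], [-0.35, 0.003, -0.937]]
contact_force: [5.6, -0.5, -1.0]
gripper_width: 0.189
finger_force: 30.0
```

Call:
{"api": "play_rows", "payload": {"commands": [[[-0.0003,-0.001,0],[0,0,0],0.1],[[-0.0003,-0.001,0],[0,0,0],0.1]]}}

```text
time_s: 9.0
eef_pos: [0.5706, 0.1726, 0.1737]
orientation: [[0.212, 0.974, -0.076], [0.913, -0.225, -0.34], [-0.348, 0.003, -0.937]]
contact_force: [6.9, 1.6, -1.9]
gripper_width: 0.189
finger_force: 30.0
```

Call:
{"api": "play_rows", "payload": {"commands": [[[-0.0002,-0.001,0],[0,0,0],0.1],[[-0.0002,-0.001,0],[0,0,0],0.1]]}}

```text
time_s: 9.25
eef_pos: [0.5706, 0.1726, 0.1738]
orientation: [[0.212, 0.975, -0.075], [0.914, -0.224, -0.338], [-0.347, 0.003, -0.938]]
contact_force: [6.7, 4.4, -0.4]
gripper_width: 0.187
finger_force: 30.0
```

Run:
```python
from plan import *
w=cam("wrist"); cv2.imwrite("pics/w5.png",w["image"][60:420,100:540])
for n in ["bolt_head","spanner_end"]:
    print(n,[(np.round(x["position"],1).tolist(),round(x["confidence"],2)) for x in robot.tip_of("wrist",n)[:3]])
s=robot.observe(); t=tgt(206,20.5,10)
d=s["eef_pos"]-t[0]; print("off roller x,y,z mm",1000*d@ux,1000*d@uy,1000*d[2],s["contact_force"],s["time_s"])
```

```text
bolt_head [([306.8, 318.0], 0.89)]
spanner_end [([294.8, 536.6], 0.81)]
off roller x,y,z mm 1.2135014627549159 1.9015239733102207 -1.2521081453670535 [ 7.04299584  4.54084864 -1.56066496] 9.4
```

The head is home: it stopped with about 4 N against the sleeve, and the pads haven't slipped. Now I'll work out the turn about the bolt axis.

Run:
```python
from plan import *
from clr import clear
s=robot.observe(); piv=world(p,[111.2,206,167.5]); v=s["eef_pos"]-piv
for a in (.06,.12,.18,.23,.26):
    R=Ro.from_rotvec(-a*uy); print(a,(R.apply(v)-v).round(4),(R.as_rotvec(degrees=True)/10).round(3))
    print({k:float(x) for k,x in clear(208,20.3,a,10,8.5,206).items()})
```

```text
0.06 [-0.0004  0.0001 -0.    ] [-0.078 -0.335 -0.   ]
{'knob': 9.0, 'bridge': 35.3, 'cheek': 11.5, 'bracket': 14.2, 'gears': 51.7, 'wheel': 11.2}
0.12 [-0.0008  0.0002 -0.    ] [-0.155 -0.67  -0.   ]
{'knob': 5.5, 'bridge': 29.9, 'cheek': 11.6, 'bracket': 13.5, 'gears': 51.6, 'wheel': 8.7}
0.18 [-0.0012  0.0003 -0.0001] [-0.233 -1.005 -0.   ]
{'knob': 3.6, 'bridge': 24.3, 'cheek': 11.6, 'bracket': 9.8, 'gears': 48.8, 'wheel': 6.3}
0.23 [-0.0015  0.0003 -0.0002] [-0.298 -1.284 -0.   ]
{'knob': 2.4, 'bridge': 19.6, 'cheek': 11.6, 'bracket': 5.7, 'gears': 44.1, 'wheel': 4.9}
0.26 [-0.0017  0.0004 -0.0002] [-0.337 -1.451 -0.   ]
{'knob': 2.2, 'bridge': 17.0, 'cheek': 11.5, 'bracket': 2.9, 'gears': 41.3, 'wheel': 4.0}
```

Call:
{"api": "play_rows", "payload": {"commands": [[[0,0,0],[0,0,0],0.1],[[0,0,0],[0,0,0],0.1]], "force": 60}}

```text
time_s: 9.65
eef_pos: [0.5706, 0.1726, 0.1738]
orientation: [[0.211, 0.975, -0.075], [0.914, -0.224, -0.339], [-0.347, 0.003, -0.938]]
contact_force: [7.3, 4.8, -0.1]
gripper_width: 0.18
finger_force: 60.0
```

Call:
{"api": "play_rows", "payload": {"commands": [[[-0.0002,0,0],[-0.04,-0.17,0],0.1],[[-0.0004,0.0001,0],[-0.078,-0.335,0],0.1],[[-0.0006,0.0001,0],[-0.116,-0.5,0],0.1],[[-0.0008,0.0002,0],[-0.155,-0.67,0],0.1],[[-0.001,0.0002,0],[-0.194,-0.84,0],0.1],[[-0.0012,0.0003,-0.0001],[-0.233,-1.005,0],0.1],[[-0.0012,0.0003,-0.0001],[-0.233,-1.005,0],0.1]]}}

```text
time_s: 10.52
eef_pos: [0.5696, 0.1728, 0.1737]
orientation: [[0.272, 0.958, 0.09], [0.9, -0.22, -0.377], [-0.341, 0.183, -0.922]]
contact_force: [9.7, 4.7, -1.9]
gripper_width: 0.178
finger_force: 60.0
```

```bash
cat > chk.py <<'E'
from plan import *
import sys
s=robot.observe(); print(s["time_s"],s["contact_force"].round(1),s["ft_torque"].round(2),s["finger_force"],s["gripper_width"])
R=s["orientation"]; print("tool roll rad",np.arcsin(R[2,1]), "y off from c206", 1000*(s["eef_pos"]-tgt(206,20.5,10)[0])@uy)
obs=[]
for n in ("wrist","scene"):
    c=cam(n); cv2.imwrite(f"pics/{n}_{sys.argv[1]}.png",c["image"])
    for x in robot.tip_of(n,"spanner_end")[:2]: 
        obs.append((c,x["position"])); print(n,np.round(x["position"],1),round(x["confidence"],2))
    for a in (0,.1,.15,.2,.25,.3):
        th=-np.arcsin(61/155)+a
        print("  roll",a,proj(c,world(p,[111+155*np.cos(th),154,168+155*np.sin(th)]))[0][::-1].round(1))
E
python3 chk.py 6
```

```text
10.525 [ 9.7  4.7 -1.9] [ 0.92 -1.38  0.66] 59.99892949126661 0.1776874576746104
tool roll rad 0.18446656414538204 y off from c206 1.8918466841993689
wrist [294.  531.3] 0.65
  roll 0 [270.  499.8]
  roll 0.1 [282.5 518.7]
  roll 0.15 [289.4 528.2]
  roll 0.2 [296.7 537.6]
  roll 0.25 [304.6 547.1]
  roll 0.3 [313.  556.5]
scene [287.4 355.7] 0.8
  roll 0 [293.2 354. ]
  roll 0.1 [289.3 353.1]
  roll 0.15 [287.2 352.7]
  roll 0.2 [284.9 352.5]
  roll 0.25 [282.4 352.3]
  roll 0.3 [279.9 352.2]
```

The spanner follows at about 0.17 rad (roughly 26 mm), with the tool at 0.184 rad. I'll turn it a little further.

Call:
{"api": "play_rows", "payload": {"commands": [[[-0.0001,0,0],[-0.03,-0.13,0],0.1],[[-0.0003,0,-0.0001],[-0.065,-0.28,0],0.1],[[-0.0003,0,-0.0001],[-0.075,-0.32,0],0.1],[[-0.0003,0,-0.0001],[-0.075,-0.32,0],0.1],[[-0.0003,0,-0.0001],[-0.075,-0.32,0],0.1],[[-0.0003,0,-0.0001],[-0.075,-0.32,0],0.1]]}}

```text
time_s: 11.48
eef_pos: [0.5693, 0.1729, 0.1736]
orientation: [[0.291, 0.946, 0.14], [0.895, -0.218, -0.388], [-0.337, 0.238, -0.911]]
contact_force: [8.7, 5.0, -2.3]
gripper_width: 0.181
finger_force: 60.0
```

```bash
python3 chk.py 7
python3 - <<'E'
import cv2,numpy as np
a=cv2.imread("pics/wrist_7.png")[120:420,100:640]; b=cv2.resize(cv2.imread("pics/scene_7.png")[190:320,300:520],(508,300),interpolation=cv2.INTER_CUBIC)
cv2.imwrite("pics/m7.png",cv2.resize(np.hstack([a[:,:],b]),(800,229)))
E
```

```text
11.475 [ 8.7  5.  -2.3] [ 0.96 -1.18  0.67] 59.99908880330622 0.18057283522258957
tool roll rad 0.24078743128663482 y off from c206 1.9235129266429314
wrist [291.6 532.2] 0.73
  roll 0 [263.6 489.1]
  roll 0.1 [275.1 508. ]
  roll 0.15 [281.5 517.5]
  roll 0.2 [288.3 527. ]
  roll 0.25 [295.6 536.4]
  roll 0.3 [303.4 545.9]
scene [285.5 353.6] 0.65
  roll 0 [293.2 354. ]
  roll 0.1 [289.3 353.1]
  roll 0.15 [287.2 352.7]
  roll 0.2 [284.9 352.5]
  roll 0.25 [282.4 352.3]
  roll 0.3 [279.9 352.2]
```

View pics/m7.png

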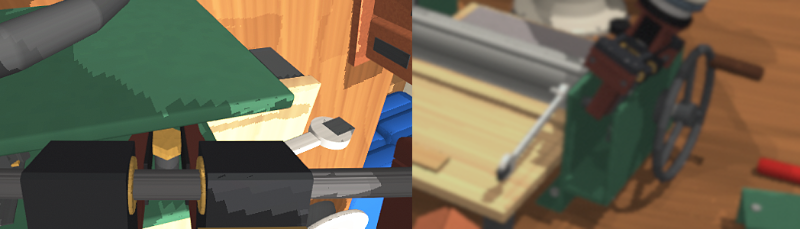

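The pictures show the jaw end raised about 0.22 rad (roughly 35 mm), with the head against its sleeve, the grip at 60 N and nothing on the spanner. I'm handing it in.

```bash
python3 -c "
from rig import robot
print(robot.job_done())"
```

```text
the job is handed in; nothing more can be done
None
```

The job is handed in: the bolt head is gripped at 60 N and drawn home against its sleeve, and the spanner's jaw end is held about 35 mm clear of the bed by camera estimate; the hand-in gave no verdict.

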